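Hand over to the next ingredient: clip the jar, zero the scale, point

ROBOT

A 7-joint arm with a two-finger parallel gripper is mounted at the origin on a cart in front of the work surface, level with it; the furniture and walls round the work are solid. World frame = base frame: x ahead of the robot, y to its left, z up, the work surface at z = 0. Lengths are in mm, angles in rad, forces in N, time in s.
With the tool pointing down it reaches from about 425 to 875 mm from the base axis. Payload 4.7 kg.
Tool frame: the origin (TCP) lies between the finger pads, 19 mm behind the fingertips; this is the grasp point; z points along the fingers, y is the line along which they close (so a half turn about z gives the same grasp; the last joint's range is limited). The gripper opens to 85 mm and grips with 20 to 120 N. Pads are 22 mm wide; open, the fingers measure 114 mm over their backs; the gripper's body (76 mm by 85 mm) begins 54 mm behind the grasp point. The pads swing forward as they close: fully open they stand 13 mm farther back than shut.
Start: joints at [1.254, 0.321, -0.07, 1.45, 0.023, 1.371, -0.057], TCP at [211.101, -614.784, 250.049] pointing down, gripper open.
Joint ranges: [-2.86, 2.86], [-0.3, 2.09], [-1.38, 1.24], [0.06, 2.45], [-1.56, 4.7], [0.09, 2.05], [-2.69, 2.69]. Speed limits (rad/s): [2.57, 2.57, 3.14, 3.14, 3.14, 3.14, 3.14].

INTERFACE

Orientations are given as [roll, pitch, yaw] about the fixed x, y, z axes, in that order (R = Rz(yaw) Ry(pitch) Rx(roll)).
In Python, from bench import sense, imaging, r gives the robot as it stands.
- The arm moves only by the shell command python3 -m crank 'ROWS' [FORCE]. ROWS is text: rows parted by semicolons, each of 5 numbers parted by spaces: the closure, from 0 (fully open) to 1 (shut), then the shift along the world's x, y, z in mm, then the turn about the world's z in degrees. A call has 1 to 12 rows; each row is the pose to reach, as a shift and turn from the pose commanded when the call began; what a row does not reach only later rows make up. A row lasts 1/8 s, in which the tool goes at most 62.5 mm and 10.7 degrees, less where a joint would pass 70% of its speed; a pose out of reach is approached as far as the arm can. A call with a gripper value outside its range is refused whole. The fingers move at their own pace and stop on an object; FORCE is the grip in N (left out, the last holds). Time passes only in rows, so rows that repeat a pose let the fingers close. It gives the time, the measured TCP pose, the force, the opening and the grip force at its end, in the units of the state.
- sense(): the state, without advancing time (a new reading comes with each control period).
- imaging.capture(name): name is "side" or "top" or "wrist"; returns the picture (384x512x3 uint8, blue, green, red); there is no depth.
- imaging.camera_model(name): a dict with "mtx" (3x3 intrinsics, pixels), "pose" (4x4, takes a point from camera to world coordinates). Camera axes: x right, y down, z forward; pixel columns grow to the right and rows downward; lengths in mm; the calibration is good to about 2 mm. A picture is of the moment at which its call begins: read the wrist's pose just before it. camera_model takes no time and is no camera call; for the wrist camera it gives the pose at the moment of the call.
- r.sign_off(): hands the job in; it is judged then, once.
The state is a dict: "clock": time; "q": joint angles; "joint_velocities": joint speeds; "joint_torque": joint torques, N m; "eef_pos": TCP position; "eef_rot": TCP orientation; "contact_force": force on the tool from outside, world axes, zero at the start; "torque": the same for the moment, N m; "opening": finger opening in mm; "grasp_force": force on a finger pad.
Only numpy, scipy, OpenCV 4.12 (cv2) and the standard library are available. Lean on these libraries where they do the work, as an engineer would, in place of code of your own. Each camera call takes 0.05 s, during which the arm holds its last target. There are 200 camera calls.

TASK

The oats are weighed and we go on to the next ingredient: with the fingertips, press the oat jar's raised wire clip lever down and home against the glass, and push the right-hand key of the kitchen scale (tare, as seen from the robot) right down and let it come up again, in either order. When both are done, point at the yellow-capped spice jar from straight above, fingertips about two to five centimetres over its cap without touching it, and keep still there for three seconds so that the cook sees which one is next. Grasp and lift nothing, do not press the scale's other key, do not touch any spice jar, and leave the jars and the dish on the scale standing where they are.

Things in the scene. Friction and masses are not known exactly. Their poses are not given: they have to be found in the camera images.
- oat_jar: loose glass clip-top storage jar with pale oat flakes and an orange rubber seal, 135 x 120 x 153 mm high, about 0.7 kg, lid shut and fixed; the taller of the two such jars and the only one whose wire lever stands out. Origin: centre of the underside. z up, -x is its front, where the lever is. Glass radius at the neck about 55 mm; it may stand at the left or the right of the worktop
- oat_jar_clip (a joint): angle of the oat jar's wire lever about a level hinge along the jar's y axis, rad. 0: shut, the lever hangs down against the front of the glass (hard stop). Starts at 0.8 to 1.4, standing out in front (1.2: level). Stays where left; under 1 N at the tip moves it. Pressed from above it folds down; a small push toward the jar near its tip brings it home
- clip_pivot (a point): middle of the lever's hinge on the oat jar, 53 mm in front of the jar's centre and 127.5 mm above its underside; axes as the jar's
- clip_tip (a point): free end of the wire lever, 30 mm from the hinge; the lever is 30 mm wide (along the jar's y). Shut, the tip lies 64 mm in front of the jar's centre, 100 mm above the worktop, and the lever's outermost face 67 mm in front; swung out to 1.2 it lies about 83 mm in front, 127 mm up
- scale: flat white digital kitchen scale, 210 (x) x 170 (y) x 21 mm, does not slide. Origin: centre of the underside; z up, -x its front edge, toward the robot. The control strip (top 17 mm above the worktop) is the front 47 mm; behind it the glass platform, top 21 mm. The strip has the display at the left and two dark keys to the right
- tare_key (a point): centre of the top of the right-hand (tare) key, 20 mm above the worktop, 83 mm in front of the scale's centre and 55 mm to its right (-y); key 14 (x) x 20 (y) mm
- scale_key_1 (a joint): travel of the tare key, m: 0 up, 0.001 fully down (spring, 4 N at the bottom, comes up by itself). Counts as pressed past 0.0007. The reading's noise is as large as the travel: go by force
- power_key (a point): centre of the top of the other key (power, not to be pressed), of the same size, 30 mm to the left of the tare key, 10 mm bare gap between them
- scale_key_0 (a joint): travel of the power key, m: 0 up, 0.001 fully down; must not be pressed
- dish: small round navy ribbed dish, 90 mm across, 42 mm high, loose, on the scale's platform. Origin: centre of its underside
- spice_yellow: the only spice jar with a yellow cap, 44 mm across, 100 mm high, loose, somewhere in a row of four. Origin: centre of the underside, z up
- yellow_cap (a point): centre of the top of the yellow cap, 100 mm above the worktop
- spice_red_a: spice jar with a red cap, 45 mm across, 106 mm high, loose; centres in the row are 54 mm or more apart. Origin: centre of the underside
- spice_red_b: spice jar with a red cap, the same size
- spice_red_c: spice jar with a red cap, the same size
- seed_jar: the other, lower clip-top jar, orange seal, 126 x 110 x 128 mm high, grey-beige seeds, its lever already shut; loose, at the other end of the worktop. Origin: centre of the underside
There are look-alikes about, which are no part of the job. Leave any purple look-alike of the spice_yellow alone.

How it is judged (in metres and radians):
On the way, in this order (a step that is already met when the one before it is completed fails the run):
1. the tare key is pressed down (travel past 0.7 mm) (value of joint scale_key_1 above 0.0007 m), for 0.05 s.
2. with the oat jar's lever shut and the tare key up, the tool point dwells over the yellow cap: within 25 mm sideways, 15 to 90 mm above it, for 2.5 s without contact (value of joint oat_jar_clip below 0.15 rad and value of joint scale_key_1 below 0.0003 m and horizontal distance between the grasp point and yellow_cap below 0.025 m and z of the grasp point in the frame of yellow_cap between 0.015 and 0.09 m and contact force between each of the arm, the fingers and spice_yellow below 0.05 N), for 2.5 s.
At the end, for the whole second after the job is handed in: the oat jar's lever is within 0.15 rad of shut, both scale keys are up, the oat jar stands upright within 40 mm of its place and at rest, the dish and the other clip jar are within 10 mm and the spice jars within 5 mm of where they stood (value of joint oat_jar_clip below 0.15 rad and value of joint each of scale_key_1, scale_key_0 below 0.0003 m and distance of oat_jar from where it was at the start of the episode below 0.04 m and angle between oat_jar's own z axis and vertical below 0.1 rad and linear speed of oat_jar below 0.02 m/s and distance of each of dish, seed_jar from where it was at the start of the episode below 0.01 m and distance of each of spice_yellow, spice_red_a, spice_red_b, spice_red_c from where it was at the start of the episode below 0.005 m); the robot touches nothing.
It fails at once if a spice jar is touched or moved (contact force between any of the fingers, the arm and spice_yellow above 0.3 N or distance of any of spice_yellow, spice_red_a, spice_red_b, spice_red_c from where it was at the start of the episode above 0.005 m or contact force between any of the fingers, the arm and spice_red_a above 0.3 N or contact force between any of the fingers, the arm and spice_red_b above 0.3 N or contact force between any of the fingers, the arm and spice_red_c above 0.3 N).
It fails at once if the oat jar is lifted (10 mm), tipped (0.2 rad) or shoved more than 40 mm (height (world z) of oat_jar above 0.01 m or angle between oat_jar's own z axis and vertical above 0.2 rad or distance of oat_jar from where it was at the start of the episode above 0.04 m).
It fails at once if the scale's other key is pressed (past 0.6 mm) (value of joint scale_key_0 above 0.0006 m).
It fails at once if the dish or the other clip jar is moved more than 10 mm (distance of any of dish, seed_jar from where it was at the start of the episode above 0.01 m).
It also fails if it takes over 58 s, if anything falls off the work surface, if the arm or the gripper's body presses on something with over 40 N, if the wrist force passes 120 N, or if a joint passes its speed limit or range.

## Working session

There is one attempt and no reset: what is moved stays moved. The work goes in short steps, Python scripts to look and compute and a shell command to move; the robot and the scene stay as the last step left them, time stands still between calls to the robot, and variables do not carry over. Pictures are saved under pics/ and viewed, at most 10 in all, crops included, and the job is handed in when it is done.

```bash
mkdir -p pics
cat > h.py <<'E'
import numpy as np, cv2
from bench import sense, imaging, r
def cast(name,u,v,z,m=None):
    m=m or imaging.camera_model(name); P=np.array(m["pose"]); K=np.array(m["mtx"])
    d=P[:3,:3]@np.linalg.solve(K,[u,v,1]); o=P[:3,3]
    return o+d*(z-o[2])/d[2]
def proj(name,p,m=None):
    m=m or imaging.camera_model(name); P=np.array(m["pose"]); K=np.array(m["mtx"])
    c=K@(P[:3,:3].T@(np.array(p)-P[:3,3])); return c[:2]/c[2]
E
python3 - <<'E'
from h import *
for n in("top","side"):
    cv2.imwrite(f"pics/{n}0.png",imaging.capture(n)); m=imaging.camera_model(n); print(n,np.round(m["mtx"],1).tolist(),np.round(m["pose"],3).tolist())
s=sense();print({k:np.round(v,3).tolist() for k,v in s.items()})
E
```

```text
top [[467.9, 0.0, 253.5], [0.0, 467.9, 195.0], [0.0, 0.0, 1.0]] [[-0.263, -0.876, 0.404, -24.122], [-0.965, 0.242, -0.104, 124.822], [-0.007, -0.417, -0.909, 1472.942], [0.0, 0.0, 0.0, 1.0]]
side [[416.0, 0.0, 247.2], [0.0, 416.0, 191.9], [0.0, 0.0, 1.0]] [[-0.725, -0.473, 0.501, -223.132], [-0.689, 0.474, -0.549, 860.225], [0.022, -0.743, -0.669, 1176.879], [0.0, 0.0, 0.0, 1.0]]
{'clock': 0.1, 'q': [1.254, 0.322, -0.07, 1.452, 0.023, 1.371, -0.057], 'joint_velocities': [-0.0, -0.001, -0.002, -0.003, 0.001, 0.001, 0.0], 'joint_torque': [-0.0, -49.488, -0.384, -31.521, 0.013, 0.007, 0.0], 'eef_pos': [210.906, -614.34, 249.012], 'eef_rot': [-3.14, 0.0, 0.331], 'contact_force': [0.011, 0.331, -0.117], 'torque': [0.002, -0.061, -0.001], 'grasp_force': 0.0, 'opening': 85.549}
```

View pics/top0.png

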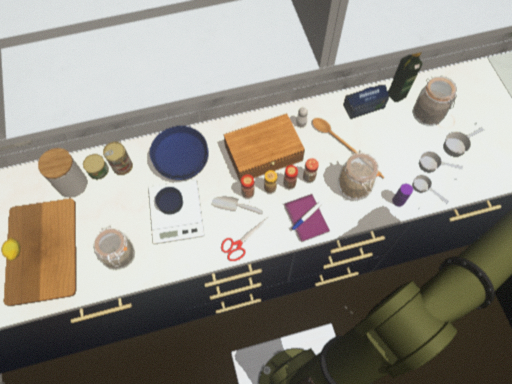

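View pics/side0.png

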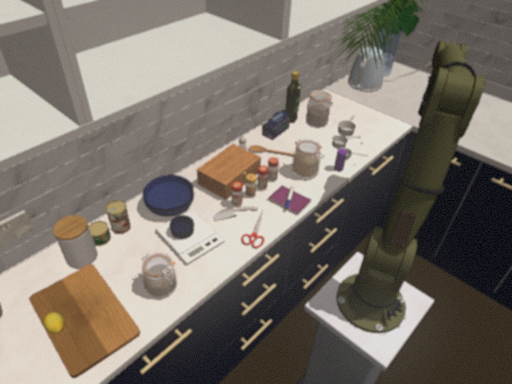

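Top view: the clip-jar candidates are at (112,248), (358,175) and (436,100). The scale is at (176,212), with its keys near (195,232). The spice row is at (247,182), yellow cap (270,178), (291,174) and (312,166). Look-alikes for the spice jar are the purple one at (403,193), the jars at (95,165) and (117,155), and the lemon at (10,248). I'll check these in one close crop montage.

Run:
```python
from h import *
t=cv2.imread("pics/top0.png"); s=cv2.imread("pics/side0.png")
def c(im,u,v,w=33,h=37): return cv2.resize(im[v-h:v+h,u-w:u+w],(264,296),interpolation=cv2.INTER_CUBIC)
a=np.hstack([c(t,112,248),c(t,358,175),c(t,182,220)])
b=np.hstack([c(s,159,275),c(s,306,158),c(s,205,242)])
cv2.imwrite("pics/mont.png",np.vstack([a,b]))
```

```text
(no output)
```

View pics/mont.png

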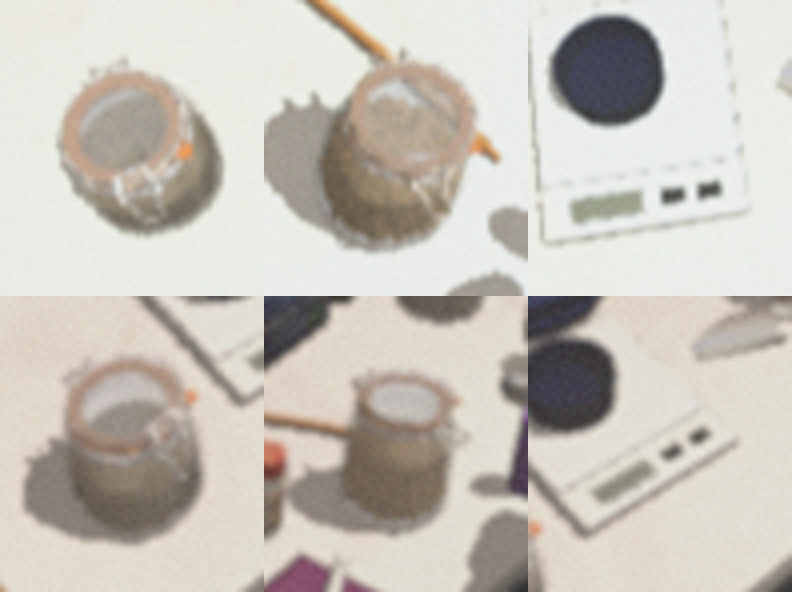

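The oat jar is the one at top (358,175): it is taller, has pale flakes, and its lever stands out at about (366,186) top and (322,156) side. The seed jar, at (112,248), has its lever shut. The tare key is the right-hand dark key, top (194,230). Yellow cap next.

```bash
cat >> h.py <<'E'
def tri(obs):  # [(name,u,v,model)]
    A=[];b=[]
    for n,u,v,m in obs:
        m=m or imaging.camera_model(n); P=np.array(m["pose"]);d=P[:3,:3]@np.linalg.solve(np.array(m["mtx"]),[u,v,1]);d/=np.linalg.norm(d)
        M=np.eye(3)-np.outer(d,d);A.append(M);b.append(M@P[:3,3])
    A=np.vstack(A);b=np.hstack(b);x=np.linalg.lstsq(A,b,rcond=None)[0]
    return x,np.linalg.norm(A@x-b)
def blobs(im,lo,hi,amin=6):
    m=cv2.inRange(cv2.cvtColor(im,cv2.COLOR_BGR2HSV),lo,hi)
    n,_,st,c=cv2.connectedComponentsWithStats(m)
    return [(np.round(c[i],1).tolist(),int(st[i,4])) for i in range(1,n) if st[i,4]>=amin]
E
python3 - <<'E'
from h import *
t=cv2.imread("pics/top0.png"); s=cv2.imread("pics/side0.png")
R=lambda x:np.round(x,1)
print("seal",tri([("top",362.75,167.25,None),("side",308.75,147.5,None)]))
print("tip",tri([("top",366.5,185.5,None),("side",322,156,None)]))
print("yel top",blobs(t,(18,120,90),(32,255,255)),"\n side",blobs(s,(18,120,90),(32,255,255)))
print("red top",blobs(t,(0,150,90),(8,255,255)))
# keys: dark px in scale strip
for n,im,(u0,v0,u1,v1) in(("top",t,(180,222,202,238)),("side",s,(202,228,222,246))):
    g=cv2.cvtColor(im,cv2.COLOR_BGR2GRAY)[v0:v1,u0:u1];k,_,st,c=cv2.connectedComponentsWithStats((g<110).astype(np.uint8))
    for i in range(1,k):
        if st[i,4]>3:print(n,c[i]+[u0,v0],st[i,4],R(cast(n,*(c[i]+[u0,v0]),20)))
E
```

```text
seal (array([ 576.28323276, -398.82324841,  124.33045158]), np.float64(1.5857835442392287))
tip (array([ 504.54616539, -387.41221993,  126.27863687]), np.float64(9.73320467694055))
yel top [([416.3, 54.4], 15), ([291.2, 170.1], 10), ([270.3, 177.9], 142), ([246.6, 179.9], 8), ([11.0, 248.8], 328)] 
 side [([295.1, 75.3], 37), ([250.2, 178.5], 31), ([53.5, 322.2], 387)]
red top [([311.5, 165.7], 52), ([291.1, 171.5], 74), ([247.0, 180.2], 89), ([237.0, 243.8], 46), ([222.1, 247.0], 7), ([229.7, 251.8], 24), ([241.8, 253.9], 11)]
top [193.75  230.125] 8 [551.7 182.6  20. ]
top [184.77777778 231.44444444] 9 [555.  212.2  20. ]
side [214.2 239.6] 5 [549.2 186.8  20. ]
```

```bash
python3 -m crank '1 45 40 10 0; 1 90 75 20 -5; 1 135 110 30 -10; 1 175 145 40 -15; 1 200 175 50 -20; 1 220 195 50 -20; 1 220 195 50 -20'
python3 - <<'E'
from h import *
m=imaging.camera_model("wrist"); im=imaging.capture("wrist")
cv2.imwrite("pics/w1.png",im); np.savez("w1.npz",**m)
print(np.round(m["mtx"],1).tolist(),np.round(m["pose"],3).tolist())
print("yellow",cast("top",270.3,177.9,100), "seal proj",proj("wrist",[576,-399,124],m))
E
```

```text
clock: 0.98
eef_pos: [433.3, -417.1, 299.8]
eef_rot: [-3.14, -0.0, -0.013]
contact_force: [0.0, 0.2, 0.4]
opening: 0.1
grasp_force: 0.0
[[293.4, 0.0, 258.3], [0.0, 293.4, 196.7], [0.0, 0.0, 1.0]] [[-0.012, -0.957, -0.289, 507.214], [-1.0, 0.011, 0.005, -418.046], [-0.002, 0.289, -0.957, 425.179], [0.0, 0.0, 0.0, 1.0]]
yellow [ 631.8518706  -101.75582599  100.        ] seal proj [237.12124956  29.79046113]
```

View pics/w1.png

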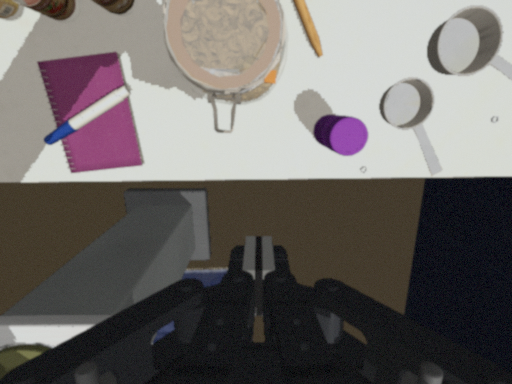

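The oat jar's lid is centred at about (224,33). The lever's hinge is at (225,95) and its tip bar at (223,130), pointing straight toward the robot. The purple look-alike cap is at (348,136). Now I'll locate them.

Run:
```python
from h import *
m=dict(np.load("w1.npz"))
c=lambda u,v,z:np.round(cast("wrist",u,v,z,m),1)
print("hinge",c(225,95,127.5),"tip",[c(223,130,z) for z in(115,127,135)],"L/R",c(214,131,127),c(232,130,127),"purple",c(348,136,100))
im=cv2.imread("pics/w1.png");cr=cv2.resize(im[0:145,155:300],None,fx=4,fy=4,interpolation=cv2.INTER_CUBIC);cv2.imwrite("pics/w1c.png",cr)
print("lid",c(224,33,145), "side proj of hinge", )
```

```text
hinge [ 519.6 -385.7  127.5] tip [array([ 485.9, -380.8,  115. ]), array([ 486.8, -382.2,  127. ]), array([ 487.3, -383.2,  135. ])] L/R [ 485.9 -373.2  127. ] [ 486.7 -391.2  127. ] purple [ 476.9 -514.8  100. ]
lid [ 568.9 -389.   145. ] side proj of hinge
```

View pics/w1c.png

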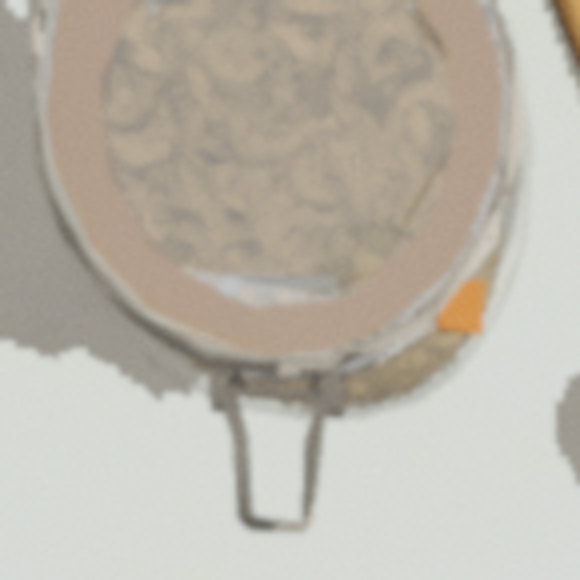

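```bash
python3 -m crank '1 30 18 -30 -4; 1 53 33 -70 -4; 1 53 33 -110 -4; 1 53 33 -140 -4; 1 53 33 -140 -4'
python3 - <<'E'
from h import *
m=imaging.camera_model("wrist"); im=imaging.capture("wrist")
cv2.imwrite("pics/w2.png",im);np.savez("w2.npz",**m);cv2.imwrite("pics/s2.png",imaging.capture("side"))
print(proj("wrist",[487,-383,127],m),proj("wrist",[520,-386,127.5],m))
E
```

```text
clock: 1.65
eef_pos: [480.9, -387.4, 156.8]
eef_rot: [-3.139, 0.006, -0.091]
contact_force: [-0.2, 0.2, -1.6]
opening: 0.2
grasp_force: 0.0
[250.18871251 232.05317488] [249.68926446 175.81816402]
```

View pics/w2.png

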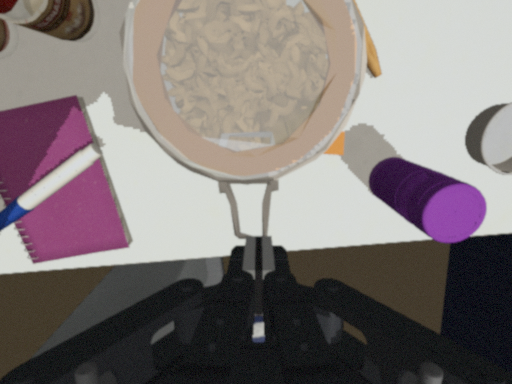

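The lever's hinge is at (249,185) and its tip bar at about (253,236), partly behind the fingertips at (258,240). So the fingers are over the lever's end.

```bash
python3 - <<'E'
from h import *
m=dict(np.load("w2.npz"))
for p in((249,185,127.5),(253,236,127)):print(np.round(cast("wrist",*p,m),1))
s=sense();print(s["eef_pos"],s["contact_force"])
E
python3 -m crank '1 3 0 -8 0; 1 3 0 -15 0; 1 3 0 -22 0; 1 3 0 -22 0'
python3 -m crank '1 0 0 -6 0; 1 0 0 -12 0; 1 0 0 -20 0; 1 0 0 -20 0'
```

```text
[ 514.9 -385.1  127.5]
[ 484.4 -384.4  127. ]
[ 483.46635693 -388.27052763  160.73960108] [ 1.39380939 -0.16464747  0.63408711]
clock: 2.25
eef_pos: [487.4, -387.0, 138.5]
eef_rot: [3.141, -0.001, -0.088]
contact_force: [-0.4, -0.6, 0.5]
opening: -0.4
grasp_force: 0.2
clock: 2.75
eef_pos: [486.3, -386.1, 116.2]
eef_rot: [-3.14, 0.002, -0.088]
contact_force: [-0.8, 0.9, -1.0]
opening: 0.3
grasp_force: 0.0
```

```bash
python3 -m crank '1 2 0 -1 0; 1 3 0 -2 0; 1 3 0 -2 0'; python3 -m crank '1 2 0 0 0; 1 2 0 0 0'
python3 - <<'E'
from h import *
f=[]
for i in range(4):
    im=imaging.capture("wrist");s=sense();f.append(np.r_[s["contact_force"],s["eef_pos"]])
print(np.round(np.mean(f,0),1),np.round(np.std(f,0),1)); cv2.imwrite("pics/w3.png",im);np.savez("w3.npz",**imaging.camera_model("wrist"))
E
```

```text
clock: 3.12
eef_pos: [490.0, -386.6, 115.7]
eef_rot: [-3.141, 0.001, -0.088]
contact_force: [-0.8, -0.3, -1.5]
opening: -0.1
grasp_force: 0.6
clock: 3.38
eef_pos: [491.3, -387.1, 116.3]
eef_rot: [3.141, 0.002, -0.089]
contact_force: [-5.0, 0.7, 2.7]
opening: 0.1
grasp_force: 2.6
[  -4.5    0.7    2.   491.3 -387.1  116.3] [0.5 0.1 0.3 0.  0.  0. ]
```

View pics/w3.png

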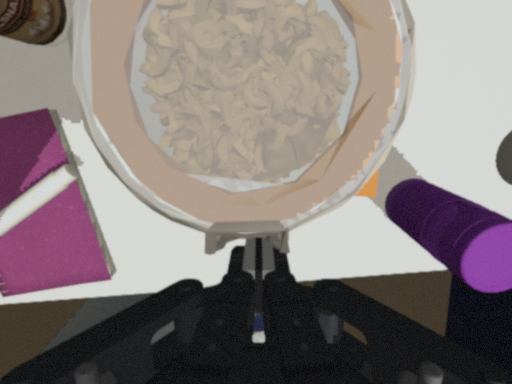

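The lever is folded down out of view behind the fingertips at (258,245), and 4.5 N of resistance means it is at its stop. I'll back off straight forward first, then lift and check.

```bash
python3 -m crank '1 -12 0 0 0; 1 -30 0 0 0; 1 -50 0 15 0; 1 -50 0 60 0; 1 -60 0 110 0; 1 -60 0 160 0;1 -60 0 180 0;1 -60 0 180 0'
python3 - <<'E'
from h import *
m=imaging.camera_model("wrist"); im=imaging.capture("wrist");np.savez("w4.npz",**m)
sd=imaging.capture("side");cv2.imwrite("pics/side4.png",sd)
a=cv2.resize(im[0:150,150:310],(640,600),interpolation=cv2.INTER_CUBIC)[:,:400]
u,v=map(int,proj("wrist",[515,-385,127],m));print(u,v)
a=cv2.resize(im[max(v-60,0):v+60,u-40:u+40],(400,600),interpolation=cv2.INTER_CUBIC)
b=cv2.resize(sd[130:190,290:330],(400,600),interpolation=cv2.INTER_CUBIC)
cv2.imwrite("pics/m4.png",np.hstack([a,b]))
E
```

```text
clock: 4.58
eef_pos: [432.2, -387.4, 298.2]
eef_rot: [3.139, -0.004, -0.089]
contact_force: [-0.0, -0.2, 0.1]
opening: 0.0
grasp_force: 0.0
247 99
```

View pics/m4.png

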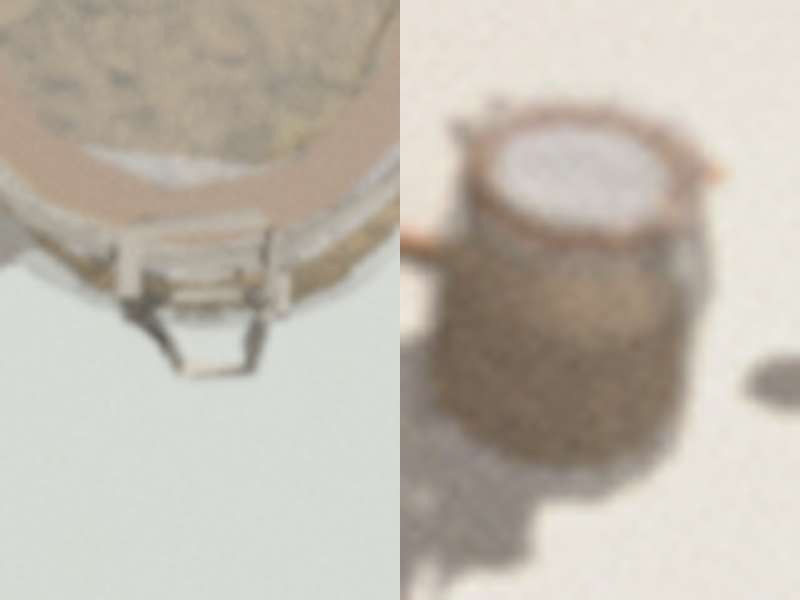

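In the wrist crop the lever now hangs steeply, with its hinge at about (248,98) and tip at (251,113). In the side crop it no longer stands out. I'll work out its angle.

Run:
```python
from h import *
m=dict(np.load("w4.npz"))
hp=cast("wrist",248,98,127.5,m)
# shut angle about 22deg from vertical (11mm out,27.5 down)
for a in np.arange(0,1.3,.1):
    t=a+np.arctan2(11,27.5); p=hp+[-29.7*np.sin(t),0,-29.7*np.cos(t)]; print(round(a,1),np.round(p[[0,2]]),np.round(proj("wrist",p,m),1))
print(hp)
```

```text
0.0 [505. 100.] [249.8 109.9]
0.1 [503. 101.] [250.  112.5]
0.2 [500. 103.] [250.2 115.1]
0.3 [498. 104.] [250.4 117.5]
0.4 [496. 106.] [250.6 119.7]
0.5 [494. 109.] [250.7 121.7]
0.6 [492. 111.] [250.8 123.6]
0.7 [490. 114.] [250.9 125.2]
0.8 [489. 116.] [251.  126.6]
0.9 [488. 119.] [251.  127.8]
1.0 [487. 122.] [251.  128.7]
1.1 [487. 125.] [251.  129.3]
1.2 [487. 128.] [250.9 129.6]
[ 516.459913   -385.31525221  127.5       ]
```

The push force ratio, z/x of about 0.44, matches the shut face's 22° slope. The picture gives 0.1 ± 0.1, which is too close to the limit. One more gentle push, a little lower, will settle it.

```bash
python3 -m crank '1 10 0 -60 0; 1 20 0 -120 0; 1 30 0 -170 0; 1 40 0 -185 0; 1 50 0 -185 0; 1 55 0 -185 0;1 57 0 -185 0;1 57 0 -185 0'; python3 -m crank '1 1.5 0 0 0; 1 3 0 0 0; 1 3 0 0 0'; python3 -m crank '1 1.5 0 0 0; 1 1.5 0 0 0'
```

```text
clock: 5.68
eef_pos: [489.6, -387.3, 112.4]
eef_rot: [3.14, -0.002, -0.088]
contact_force: [-1.2, -0.2, 0.7]
opening: 0.0
grasp_force: 0.0
clock: 6.05
eef_pos: [490.5, -387.2, 111.2]
eef_rot: [3.141, 0.003, -0.089]
contact_force: [-4.9, 0.3, 3.5]
opening: -0.3
grasp_force: 2.5
clock: 6.3
eef_pos: [490.7, -387.3, 111.1]
eef_rot: [-3.141, 0.005, -0.09]
contact_force: [-8.4, 1.6, 6.8]
opening: 0.0
grasp_force: 4.1
```

```bash
python3 -m crank '1 -6 0 0 0; 1 -20 0 0 0; 1 -45 0 15 0; 1 -60 0 50 0; 1 -65 0 90 0; 1 -65 0 90 0;1 -65 0 90 0'
python3 - <<'E'
from h import *
m=imaging.camera_model("wrist"); im=imaging.capture("wrist");np.savez("w5.npz",**m)
u,v=map(int,proj("wrist",[515,-385,120],m));print(u,v, u-50,v-75)
cv2.imwrite("pics/m5.png",cv2.resize(im[max(v-75,0):v+75,u-50:u+50],(400,600),interpolation=cv2.INTER_CUBIC))
E
```

```text
clock: 7.18
eef_pos: [428.2, -386.5, 200.6]
eef_rot: [-3.141, 0.0, -0.088]
contact_force: [1.1, -0.4, -1.1]
opening: -0.2
grasp_force: 0.0
244 88 194 13
```

View pics/m5.png

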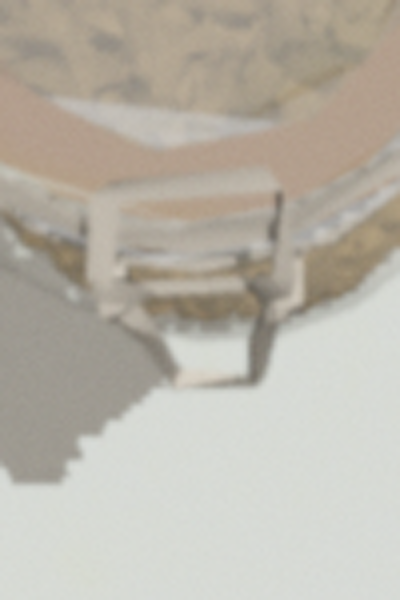

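The lever's hinge bar is at about (244,85) and its tip at (247,107.5); the glass bottom edge is just behind it.

Run:
```python
from h import *
m=dict(np.load("w5.npz"))
for v in(84,86,88):
  hp=cast("wrist",244,v,127.5,m); print(hp)
  for a in(0,.1,.2,.3):
    t=a+np.arctan2(11,27.5); p=hp+[-29.7*np.sin(t),0,-29.7*np.cos(t)]; print(a,np.round(p[[0,2]]),np.round(proj("wrist",p,m),1))
```

```text
[ 517.04883026 -385.06861128  127.5       ]
0 [506. 100.] [247.3 102.9]
0.1 [503. 101.] [247.6 106.7]
0.2 [501. 103.] [247.9 110.4]
0.3 [498. 104.] [248.1 113.8]
[ 515.8677283  -384.94801356  127.5       ]
0 [505. 100.] [247.3 104.6]
0.1 [502. 101.] [247.6 108.4]
0.2 [500. 103.] [247.9 112.1]
0.3 [497. 104.] [248.1 115.5]
[ 514.68224008 -384.82696798  127.5       ]
0 [504. 100.] [247.3 106.3]
0.1 [501. 101.] [247.6 110.1]
0.2 [498. 103.] [247.9 113.8]
0.3 [496. 104.] [248.1 117.2]
```

The picture puts the lever at 0.03–0.09 rad, and it hit a stiff stop twice at the position expected for shut. That counts as home. Next is the scale: I'll travel high and look down with the wrist camera.

```bash
python3 -m crank '1 10 30 30 0; 1 20 85 50 0; 1 30 140 50 0; 1 40 195 50 0; 1 50 250 50 0; 1 55 305 50 0; 1 55 360 50 0; 1 55 415 50 0; 1 55 470 50 0; 1 55 525 50 0; 1 55 570 50 0; 1 55 570 50 0'; python3 -m crank '1 0 0 -40 -1; 1 0 0 -50 -1; 1 0 0 -50 -1'
python3 - <<'E'
from h import *
m=imaging.camera_model("wrist"); im=imaging.capture("wrist");np.savez("w6.npz",**m);cv2.imwrite("pics/w6.png",im)
g=cv2.cvtColor(im,cv2.COLOR_BGR2GRAY);k,_,st,c=cv2.connectedComponentsWithStats((g<90).astype(np.uint8))
for i in range(1,k):
    if 60<st[i,4]<3000:print(np.round(c[i],1),st[i].tolist(),np.round(cast("wrist",*c[i],20,m),1))
print(proj("wrist",[551.7,182.6,20],m),proj("wrist",[555,212,20],m),sense()["q"])
E
```

```text
clock: 8.72
eef_pos: [481.8, 187.8, 249.8]
eef_rot: [-3.14, 0.003, -0.08]
contact_force: [0.8, 0.3, -0.1]
opening: 0.2
grasp_force: 0.0
clock: 9.1
eef_pos: [483.2, 182.3, 200.3]
eef_rot: [3.141, 0.002, -0.106]
contact_force: [0.2, 0.1, 0.5]
opening: 0.2
grasp_force: 0.0
[168.   15.5] [111, 0, 107, 39, 2994] [645.6 248.3  20. ]
[462.4   4.7] [443, 0, 47, 13, 409] [625.9 -18.9  20. ]
[220.1 114.4] [211, 108, 19, 14, 258] [554.2 213.4  20. ]
[250.  114.5] [242, 109, 17, 12, 203] [550.9 183.6  20. ]
[330.4 166.2] [322, 152, 27, 35, 103] [489.8 105.2  20. ]
[350.5 177.1] [335, 159, 23, 32, 105] [475.7  84.2  20. ]
[354.  192.1] [334, 175, 44, 39, 169] [458.5  80.7  20. ]
[372.1 208.9] [348, 195, 38, 23, 127] [437.1  61.1  20. ]
[250.87030038 113.55713851] [221.32867443 113.36953877] [ 0.2985762   0.12307399 -0.75457454  1.82061064  0.08909135  1.23268224
 -2.1588164 ]
```

View pics/w6.png

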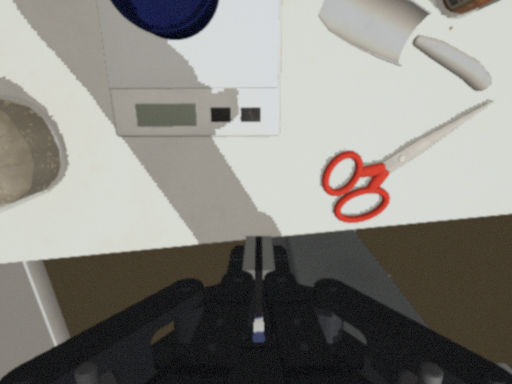

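The keys are at (220,114), power, and (250,114.5), tare. Tare comes out at (551,183.5), agreeing with the top view, with the 30 mm spacing right. I'll descend over it.

```bash
python3 -m crank '1 30 0 -40 0; 1 60 0 -90 0; 1 68 0 -130 0; 1 68 0 -145 0; 1 68 0 -150 0; 1 68 0 -150 0; 1 68 0 -150 0'; python3 -m crank '1 0 0 -5 0; 1 0 0 -8 0; 1 0 0 -8 0'
```

```text
clock: 10.02
eef_pos: [552.5, 183.6, 52.9]
eef_rot: [-3.141, -0.003, -0.105]
contact_force: [-0.1, 0.9, 0.4]
opening: -0.1
grasp_force: 0.0
clock: 10.4
eef_pos: [551.3, 183.1, 42.7]
eef_rot: [3.141, 0.001, -0.106]
contact_force: [0.7, 0.5, -0.3]
opening: 0.2
grasp_force: 0.0
```

```bash
python3 -m crank '1 0 0 -2 0; 1 0 0 -3 0; 1 0 0 -3 0'; python3 -m crank '1 0 0 -1 0; 1 0 0 -1.5 0; 1 0 0 -1.5 0'
```

```text
clock: 10.78
eef_pos: [551.5, 183.2, 39.9]
eef_rot: [3.141, 0.0, -0.106]
contact_force: [0.9, -0.3, 0.1]
opening: -0.0
grasp_force: 0.0
clock: 11.15
eef_pos: [551.6, 183.2, 38.5]
eef_rot: [3.142, 0.0, -0.106]
contact_force: [0.1, -0.3, 0.3]
opening: -0.0
grasp_force: 0.0
```

```bash
python3 -m crank '1 0 0 -1 0; 1 0 0 -1.5 0; 1 0 0 -1.5 0'; python3 -m crank '1 0 0 -1 0; 1 0 0 -1.5 0; 1 0 0 -1.5 0'
```

```text
clock: 11.52
eef_pos: [551.7, 183.3, 37.4]
eef_rot: [3.141, -0.0, -0.105]
contact_force: [-1.8, -1.1, 4.5]
opening: -0.0
grasp_force: 1.9
clock: 11.9
eef_pos: [551.7, 183.3, 37.2]
eef_rot: [3.141, -0.0, -0.106]
contact_force: [-4.5, -2.4, 14.5]
opening: 0.4
grasp_force: 7.0
```

The key hit a hard stop at 14.5 N after about 1 mm of travel, so it is pressed. I'll release it, rise, and go above the yellow cap.

```bash
python3 -m crank '1 0 0 8 0; 1 0 0 50 0; 1 0 0 110 0; 1 0 0 170 0; 1 0 0 200 0; 1 10 -55 200 0; 1 20 -110 200 0; 1 20 -165 200 0; 1 20 -220 200 0; 1 20 -260 200 0; 1 20 -285 200 0; 1 20 -285 200 0'
python3 - <<'E'
from h import *
m=imaging.camera_model("wrist"); im=imaging.capture("wrist");s=sense()
cv2.imwrite("pics/w7.png",im);print(s["eef_pos"],s["contact_force"])
for u,a in blobs(im,(18,120,90),(32,255,255),60):print(u,a,np.round(cast("wrist",*u,100,m),1))
print("pred",proj("wrist",[632,-102,100],m))
E
```

```text
clock: 13.4
eef_pos: [571.2, -104.4, 235.0]
eef_rot: [3.141, 0.001, -0.11]
contact_force: [0.5, 0.1, 0.1]
opening: 0.5
grasp_force: 0.0
[ 571.42454034 -101.87399135  235.14176304] [-0.00357964  1.50397034  0.20774362]
[346.7, 8.1] 147 [ 710.8 -188.7  100. ]
[297.8, 19.0] 237 [ 707.5 -150.4  100. ]
[243.9, 27.4] 192 [ 706.3 -107.8  100. ]
[197.1, 37.2] 62 [703.5 -69.9 100. ]
[248.9, 114.5] 1111 [ 640.2 -103.8  100. ]
pred [247.9158654  124.51186404]
```

```bash
python3 -m crank '1 40 0 0 0; 1 65 0 -20 0; 1 65 0 -50 0; 1 65 0 -75 0; 1 65 0 -82 0; 1 65 0 -82 0; 1 65 0 -82 0; 1 65 0 -82 0'
python3 - <<'E'
from h import *
t=imaging.capture("top");s=imaging.capture("side");st=sense();print(st["eef_pos"],st["contact_force"])
cv2.imwrite("pics/f.png",np.hstack([cv2.resize(t[120:220,220:320],(400,400)),cv2.resize(s[120:220,200:300],(400,400))]))
im=cv2.imread("pics/w7.png");m=cv2.inRange(cv2.cvtColor(im,cv2.COLOR_BGR2HSV),(18,90,60),(34,255,255))
n,l,q,c=cv2.connectedComponentsWithStats(m);i=l[114,249];print(q[i] if i else None)
E
```

```text
clock: 14.45
eef_pos: [637.2, -101.7, 154.8]
eef_rot: [3.141, -0.002, -0.106]
contact_force: [0.1, 0.9, 0.1]
opening: -0.1
grasp_force: 0.0
[ 636.95082987 -101.88673547  154.36197427] [-0.3453828  -0.82544675  0.62357106]
[ 225   90   49   51 1714]
```

```bash
python3 -m crank '1 0 0 0 0; 1 0 0 0 0; 1 0 0 0 0; 1 0 0 0 0; 1 0 0 0 0; 1 0 0 0 0; 1 0 0 0 0; 1 0 0 0 0; 1 0 0 0 0; 1 0 0 0 0; 1 0 0 0 0; 1 0 0 0 0' | head -2;  python3 -m crank '1 0 0 0 0; 1 0 0 0 0; 1 0 0 0 0; 1 0 0 0 0; 1 0 0 0 0; 1 0 0 0 0; 1 0 0 0 0; 1 0 0 0 0; 1 0 0 0 0; 1 0 0 0 0; 1 0 0 0 0; 1 0 0 0 0'; python3 -m crank '1 0 0 0 0; 1 0 0 0 0; 1 0 0 0 0; 1 0 0 0 0; 1 0 0 0 0; 1 0 0 0 0' | head -1
```

```text
clock: 16.05
eef_pos: [636.6, -101.8, 153.5]
clock: 17.55
eef_pos: [636.6, -101.8, 153.6]
eef_rot: [3.141, 0.0, -0.106]
contact_force: [0.8, -0.4, -0.1]
opening: -0.1
grasp_force: 0.0
clock: 18.3
```

Run:
```python
from h import *
t=cv2.imread("pics/top0.png");s=cv2.imread("pics/side0.png")
for n,im,(u,v) in(("top",t,(270,178)),("side",s,(250,178))):
    m=cv2.inRange(cv2.cvtColor(im,cv2.COLOR_BGR2HSV),(15,90,60),(34,255,255))
    k,l,q,c=cv2.connectedComponentsWithStats(m);i=l[v,u];print(n,q[i],c[i],cast(n,*c[i],97))
# red caps in wrist view
w=cv2.imread("pics/w7.png");print(blobs(w,(0,150,90),(8,255,255),100))
```

```text
top [263 168  15  24 233] [270.2360515  179.05579399] [ 629.25514858 -100.86863945   97.        ]
side [242 168  15  15 123] [249.24390244 176.41463415] [644.97728885 -99.70479042  97.        ]
[([404.6, 79.9], 163), ([330.9, 107.9], 1213), ([158.6, 122.1], 1253), ([136.7, 264.3], 1052)]
```

The tool point sat within about 5 mm of the cap's centre, about 54 mm above it (tips about 35 mm), for 3.75 s without contact. Handing in.

```bash
python3 -c "
from bench import r
print(r.sign_off())"
```

```text
the job is handed in; nothing more can be done
None
```

I pressed the oat jar's lever home (stiff stop twice; pictures put it at 0.03–0.09 rad, the limit being 0.15), pushed the tare key to its stop at 14.5 N and released it, held the fingertips about 35 mm over the yellow cap for 3.75 s without contact, and handed the job in at about 18 s; the sign-off returned no verdict.

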